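Index a sample basket to the viewing scope

TASK

Lift the little steel sample basket up and off the peg of its drip stand and set it upright, fully down, in the round nest of the carousel while the carousel is still at its home position; do not drop it. Then grip the black bar knob on the carousel's spindle and turn it clockwise (seen from above), counting the clicks, to the third stop after home, which brings the basket in front of the viewing scope; never turn on towards the fourth stop. Finish while still holding the knob there, and leave the other things on the bench where they are.

Things in the scene. Friction and masses are not known exactly. Their poses are not given: they have to be found in the camera images.
- basket: Steel basket, about 0.14 kg: pot 40 mm across (rim 44), 48 mm tall, foot tapered to 37 mm; above it a rigid square bail: two straps 36 mm apart along its y, and a cross bar with its underside 88 and top 93 mm above the bottom. Origin: centre of the underside, z up. At first it hangs by the bar's underside on the peg, its bottom 62 mm above the table, axes as the stand's (within 3 degrees).
- basket_grip (a point): Middle of the grey upright grip block on the basket's bar, 118 mm above the basket's bottom. The block is 26 mm (basket's x) by 14 mm (y), from 93 to 134 mm above the bottom. Pinch the 14 mm width (along y).
- stand: Fixed steel drip stand; origin on the table below where the basket hangs. Foot 130 x 100 x 12 mm, 16 mm square post at x = +72 mm, 150 mm tall; from it a level peg runs to x = -28 mm (towards the stand's -x), with an upturned lip at its end (x -28 to -22 mm).
- peg (a point): On top of the peg (10 mm wide, 6 mm thick) over the stand's origin, 150 mm above the table, axes as the stand's. The lip at the peg's end rises 10 mm above its top. The window under the basket's bar is 40 mm high: raise the basket 12 to 30 mm, then draw it 60 mm or more in the stand's -x direction.
- indexer: Fixed round grey base of the carousel, 290 mm across, 20 mm tall; origin: centre of its underside, on the turning axis. The nest at home lies 110 degrees anticlockwise (from above) from its x axis; dark dots on its rim mark home and the stops, every 24 degrees clockwise. A level viewing scope, 75 mm high, stands outside the third stop, 38 degrees from x, 147 to 227 mm from the axis.
- nest (a point): Centre of the nest's floor, 32 mm above the table, 105 mm from the turning axis; it turns with the carousel. The nest is an upright steel ring, 46 mm inside, 56 mm outside, 18 mm deep, on a turning aluminium plate 250 mm across whose top is level with the nest's floor. The basket's foot stands in it, at any yaw.
- knob_grip (a point): On the turning axis in the bar of the black knob, 149 mm above the table; turns with it. The knob sits on the carousel's 30 mm spindle: a disc 44 mm across, from 124 to 132 mm above the table, and on it a bar 44 mm long and 14 mm wide, up to 164 mm. The bar's long side points from the axis to the nest (110 degrees from this point's own x). Pinch its 14 mm width.
- carousel (a joint): Turn of knob, plate and nest, rad: 0 at home (end stop), growing clockwise from above, end at 2.2. Detents every 0.419 (24 degrees): first stop 0.419, second 0.838, third 1.257, fourth 1.676. It takes up to about 0.25 N m to leave a stop; past half way it pulls itself into the next, before half way it goes back.
- bottle: bystander: amber bottle with a cap, 60 mm across, 140 mm tall; origin centre of the underside
- jar: bystander: white lidded jar, 68 mm across, 75 mm tall; origin centre of the underside
- beaker: bystander: glass beaker, 68 mm across, 85 mm tall; origin centre of the underside
- mortar: bystander: white ceramic bowl, 84 mm across, 45 mm tall; origin centre of the underside
- dish: bystander: flat round lidded dish, 90 mm across, 18 mm tall; origin centre of the underside
- slidebox: bystander: grey slide box, 85 x 55 x 32 mm; origin centre of the underside
- spatula: bystander: steel spatula 180 mm long, lying flat

How it is judged:
By the outcome, as a careful person would: the job done as asked, in the order asked, and still so for the second after the job is handed in, while the arm keeps its last pose, push and grip.
It also fails if it takes over 61 s, if anything falls off the work surface, if the arm or the gripper's body presses on something with over 40 N, if the wrist force passes 120 N, or if a joint passes its speed limit or range.

ROBOT

A 6-joint arm with a two-finger parallel gripper is mounted at the origin on the work surface. World frame = base frame: x ahead of the robot, y to its left, z up, the work surface at z = 0. Lengths are in mm, angles in degrees, forces in N, time in s.
With the tool pointing down it reaches from about 300 to 850 mm from the base axis. Payload 4.2 kg.
Tool frame: the origin (TCP) lies at the centre of the arm's flange, where the gripper is bolted on; the fingertips stand 191 mm ahead of it and the grasp point (between the pads) lies 172 mm ahead of it; y points along the fingers, x is the direction in which the jaws open and shut, and the axes are right-handed (so a half turn about y gives the same grasp; the last joint's range is limited). The gripper opens to 91 mm and grips with 3 to 60 N. Pads are 32 mm wide; open, the fingers measure 118 mm over their backs; the gripper's body (76 mm by 178 mm) begins 60 mm behind the grasp point.
Start: joints at [76.089, 18.312, 89.639, -0, 72.044, -1.146], TCP at [127.049, 560.786, 404.776] pointing down, gripper open.
Joint ranges: [-177.97, 177.97], [-48.28, 115.42], [12.27, 149.76], [-77.06, 257.06], [2.81, 150.46], [-146.56, 146.56]. Speed limits (degrees/s): [147.25, 147.25, 180, 180, 180, 180].

INTERFACE

Orientations are given as [roll, pitch, yaw] about the fixed x, y, z axes, in that order (R = Rz(yaw) Ry(pitch) Rx(roll)).
In Python, from workcell import env gives the robot as it stands.
- The arm moves only by the tool carry_out, never from a script. Its argument "increments" is a list of rows, each a list of 3 entries, a list of its own where there are three numbers: the turn, a rotation vector about the tool's x, y, z in rad, then the shift along the tool's x, y, z in mm, then the closure, from 0 (fully open) to 1 (shut). In form: [[[wx, wy, wz], [dx, dy, dz], claw], ...]. A call has 1 to 10 rows; each row is the pose to reach, as a shift and turn from the pose commanded when the call began, along the tool's axes at that moment; what a row does not reach only later rows make up. A row lasts 1/12 s, in which the tool goes at most 41.7 mm and 7.16 degrees, less where a joint would pass 70% of its speed; a pose out of reach is approached as far as the arm can. A call with a gripper value outside its range is refused whole. The fingers move at their own pace and stop on an object; "force" is the grip in N (left out, the last holds). Time passes only in rows, so rows that repeat a pose let the fingers close. It gives the time, the measured TCP pose, the force and the opening at its end, in the units of the state.
- env.state(): the state, without advancing time (a new reading comes with each control period).
- env.grab_frame(name): name is "side" or "top" or "wrist"; returns a dict with "frame" (384x512x3 uint8, blue, green, red), "z_map" (384x512 float32, mm along the optical axis (not along the pixel's ray), 0 where there is no reading), "camera_matrix" (3x3 intrinsics, pixels), "rvec" (rotation vector, rad) and "tvec" (3), from world to camera coordinates, as OpenCV has them; the wrist camera has in their place "hand_eye" (4x4, takes a point from camera to tool coordinates, whose origin is the TCP and whose axes are the tool frame's). Camera axes: x right, y down, z forward; pixel columns grow to the right and rows downward; lengths in mm; the calibration is good to about 2 mm. A picture is of the moment at which its call begins: read the wrist's pose just before it.
- env.job_done(): hands the job in, once; it reports no verdict.
The state is a dict: "time_s": time; "qpos": joint angles; "qvel": joint speeds; "effort": joint torques, N m; "ee_pos": TCP position; "ee_rot": TCP orientation; "force": force on the tool from outside, world axes, zero at the start; "torque": the same for the moment, N m; "gripper_width": finger opening in mm.
Only numpy, scipy, OpenCV 4.12 (cv2) and the standard library are available. Lean on these libraries where they do the work, as an engineer would, in place of code of your own. Each camera call takes 0.05 s, during which the arm holds its last target. There are 200 camera calls.

## Working session

There is one attempt and no reset: what is moved stays moved. The work goes in short steps, Python scripts to look and compute and a tool call to move; the robot and the scene stay as the last step left them, time stands still between calls to the robot, and variables do not carry over. Pictures are saved under pics/ and viewed, about 8 in all and at most 12, crops included, and the job is handed in when it is done.

Besides the shell and the picture viewer there is one more tool, called after "Call:" as name(argument=value, ...) on one line, values as JSON. carry_out: Moves the arm, as the interface text tells. Its arguments: {"type":"object","properties":{"increments":{"type":"array","items":{"type":"array"}},"force":{"type":"number"}},"required":["increments"]}

```bash
ls; mkdir -p pics; cat > h.py <<'E'
import numpy as np, cv2
from workcell import env
from scipy.spatial.transform import Rotation as R
def grab(n):
    s=env.state(); f=env.grab_frame(n)
    K=np.array(f["camera_matrix"])
    if "hand_eye" in f:
        T=np.eye(4);T[:3,:3]=R.from_euler('xyz',s["ee_rot"],degrees=True).as_matrix();T[:3,3]=s["ee_pos"]
        W=T@np.array(f["hand_eye"])
    else:
        W=np.eye(4);r=cv2.Rodrigues(np.array(f["rvec"],float))[0];W[:3,:3]=r.T;W[:3,3]=-r.T@np.array(f["tvec"]).ravel()
    return f["frame"],f["z_map"],K,W
def cloud(z,K,W):
    v,u=np.mgrid[:z.shape[0],:z.shape[1]]
    P=np.stack([(u-K[0,2])/K[0,0]*z,(v-K[1,2])/K[1,1]*z,z],-1)
    return P@W[:3,:3].T+W[:3,3]
def ray(u,v,h,K,W):
    d=W[:3,:3]@np.array([(u-K[0,2])/K[0,0],(v-K[1,2])/K[1,1],1]);o=W[:3,3]
    return o+d*(h-o[2])/d[2]
E
python3 - <<'E'
from h import *
ims=[]
for n in("top","side"):
    f,z,K,W=grab(n); cv2.imwrite(f"pics/{n}0.png",f); np.savez(f"{n}0.npz",f=f,z=z,K=K,W=W)
    print(n,W.round(2).tolist(),K[0,0]); 
print(env.state())
E
```

```text
pics
top [[0.01, -0.99, 0.11, 418.08], [-1.0, -0.0, 0.01, -8.65], [-0.01, -0.11, -0.99, 1269.96], [0.0, 0.0, 0.0, 1.0]] 415.10705214364185
side [[0.97, -0.19, 0.15, 357.93], [-0.24, -0.73, 0.64, -776.13], [-0.02, -0.66, -0.75, 1045.44], [0.0, 0.0, 0.0, 1.0]] 438.1640460598374
{'time_s': 0.1, 'qpos': array([ 7.60888464e+01,  1.83494901e+01,  8.96993202e+01, -7.10467648e-04,
        7.20431357e+01, -1.14430806e+00]), 'qvel': array([ 0.03592381, -0.22283148, -0.13120635,  0.0838596 , -0.10159576,
       -0.04656357]), 'effort': array([ 1.86165322e-03, -4.13331771e+01, -2.32512510e+01,  7.28694373e-02,
        4.22290759e-02, -6.58059071e-05]), 'ee_pos': array([127.01779568, 560.65342176, 403.98959208]), 'ee_rot': array([-89.99883915,   0.09194116,  77.23337492]), 'force': array([ 0.04547532, -0.85753177, -0.24827628]), 'torque': array([ 0.01185574,  0.02144266, -0.00702554]), 'gripper_width': 91.26419789010357}
```

View pics/top0.png

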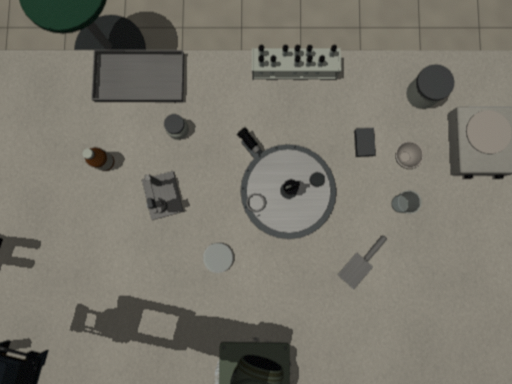

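View pics/side0.png

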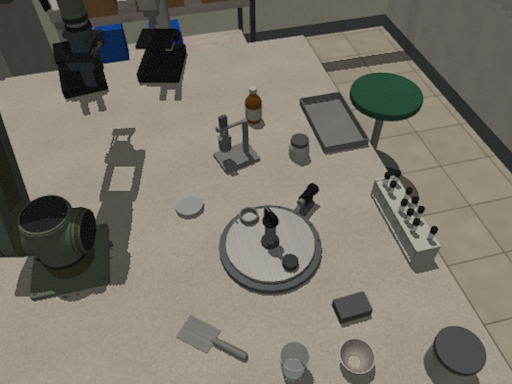

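The top view shows the carousel at about (289,191), the nest at (257,203), the scope at (249,140) and the stand at (163,196). Next I'll get coarse numbers from depth.

```bash
python3 - <<'E'
from h import *
for n in("top","side"):
    d=np.load(f"{n}0.npz");P=cloud(d["z"],d["K"],d["W"]);d_=d["z"]>0
    c=ray(289,191,20,np.load("top0.npz")["K"],np.load("top0.npz")["W"]); s=ray(163,196,12,np.load("top0.npz")["K"],np.load("top0.npz")["W"])
    X,Y,Z=P[...,0],P[...,1],P[...,2]
    print(n,c.round(),s.round())
    near=lambda q,r:d_&(np.hypot(X-q[0],Y-q[1])<r)
    m=near(c,180)&(Z>10)&(Z<28); 
    pts=P[m][:,:2]; r=np.hypot(*(pts-c[:2]).T); 
    m2=near(c,200)&(Z>10)
    # circle fit to outer boundary
    a=np.zeros(X.shape,np.uint8);a[near(c,150)&(Z>27)&(Z<37)]=255
    p=P[a>0];print("plate minmax",p[:,:2].min(0),p[:,:2].max(0),len(p))
    m=near(c,60)&(Z>120)&(Z<175);print("knob",np.median(P[m],0),m.sum(), cv2.minAreaRect(P[m][:,:2].astype(np.float32)) if m.sum() else 0)
    m=near(c,135)&(Z>42)&(Z<60);print("nest?",P[m].mean(0),m.sum())
    m=near(s,110)&(Z>6)&(Z<18);print("foot",cv2.minAreaRect(P[m][:,:2].astype(np.float32)),m.sum())
    m=near(s,110)&(Z>135);Q=P[m];print("high",len(Q));
    print(Q[np.argsort(-Q[:,2])][:60:2].round().tolist())
    print("max z in scene around", [ (round(float(X[near(q,60)].mean())),round(float(np.percentile(Z[near(q,40)],99)))) for q in (c,s)])
t=np.load("top0.npz")
cv2.imwrite("pics/c1.png",np.hstack([cv2.resize(t["f"][150:240,120:210],(600,600),interpolation=2)]))
E
```

```text
top [ 549. -100.   20.] [533. 283.  12.]
plate minmax [ 419.68368297 -225.30944652] [683.11298911  38.68477175] 4540
knob [546.4948388  -95.31462559 137.16639873] 203 ((548.6571044921875, -95.9503173828125), (42.45022964477539, 39.39830017089844), 88.49000549316406)
nest? [ 553.28455499 -111.79647383   50.82229033] 330
foot ((531.5555419921875, 281.4678649902344), (211.96253967285156, 203.9441375732422), 28.29051399230957) 1036
high 262
[[492.0, 269.0, 204.0], [497.0, 275.0, 201.0], [505.0, 281.0, 200.0], [508.0, 281.0, 200.0], [497.0, 270.0, 200.0], [490.0, 278.0, 199.0], [487.0, 270.0, 199.0], [508.0, 279.0, 199.0], [490.0, 268.0, 198.0], [503.0, 271.0, 198.0], [492.0, 278.0, 198.0], [487.0, 268.0, 198.0], [510.0, 277.0, 198.0], [505.0, 284.0, 197.0], [508.0, 277.0, 197.0], [500.0, 271.0, 197.0], [495.0, 269.0, 196.0], [490.0, 271.0, 196.0], [505.0, 279.0, 196.0], [508.0, 274.0, 196.0], [495.0, 274.0, 195.0], [503.0, 282.0, 195.0], [500.0, 279.0, 195.0], [485.0, 279.0, 195.0], [492.0, 282.0, 195.0], [506.0, 272.0, 194.0], [508.0, 272.0, 193.0], [485.0, 275.0, 192.0], [490.0, 267.0,
[... 565 characters left out ...]
, 197.0], [490.0, 264.0, 196.0], [500.0, 267.0, 196.0], [485.0, 272.0, 195.0], [491.0, 271.0, 195.0], [495.0, 275.0, 195.0], [497.0, 270.0, 194.0], [486.0, 258.0, 194.0], [493.0, 266.0, 194.0], [496.0, 266.0, 194.0], [490.0, 264.0, 193.0], [493.0, 278.0, 192.0], [508.0, 280.0, 192.0], [488.0, 270.0, 192.0], [503.0, 267.0, 192.0], [510.0, 272.0, 190.0], [485.0, 270.0, 189.0], [490.0, 264.0, 189.0], [499.0, 264.0, 187.0], [496.0, 266.0, 186.0], [492.0, 263.0, 185.0], [502.0, 266.0, 185.0], [484.0, 271.0, 184.0], [495.0, 265.0, 183.0], [484.0, 271.0, 181.0], [486.0, 266.0, 180.0], [509.0, 270.0, 180.0], [502.0, 267.0, 180.0], [483.0, 269.0, 178.0]]
max z in scene around [(547, 166), (527, 195)]
```

View pics/c1.png

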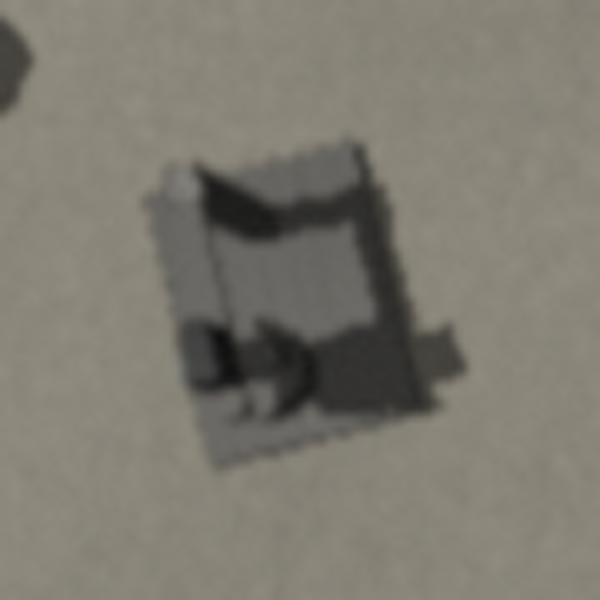

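The crop shows the foot with a yaw of about 14-15°, the grip block towards the robot end, and the post at the far end (+x). I'll now work out a move to above the basket.

```bash
cat >> h.py <<'E'
def plan(x,y,z,yaw):   # grasp point target, jaw yaw
    s=env.state(); R0=R.from_euler('xyz',s["ee_rot"],degrees=True)
    R1=R.from_euler('xyz',[-90,0,yaw],degrees=True)
    d=R0.inv().apply(np.array([x,y,z+172])-s["ee_pos"]); w=(R0.inv()*R1).as_rotvec()
    print("turn",w.round(4).tolist(),"shift",d.round(1).tolist(),"rot",s["ee_rot"].round(2),"grasp",(s["ee_pos"]-[0,0,172]).round(1),"F",s["force"].round(1),"T",s["torque"].round(2),"w",round(s["gripper_width"],1),"q6",s["qpos"][5].round(1),"t",s["time_s"])
E
python3 -c "
from h import *
plan(470,268,290,105)"
```

```text
turn [-0.0004, -0.4846, -0.0016] shift [-209.7, -57.7, -399.2] rot [-90.     0.09  77.23] grasp [127.  560.7 232. ] F [ 0.  -0.9 -0.2] T [ 0.01  0.02 -0.01] w 91.3 q6 -1.1 t 0.1
```

Call:
carry_out(increments=[[[0,-0.05,0],[-21,-6,-40],0.3],[[0,-0.1,0],[-39,-12,-75],0.3],[[0,-0.15,0],[-57,-20,-110],0.3],[[0,-0.2,0],[-75,-25,-145],0.3],[[0,-0.25,0],[-94,-30,-180],0.3],[[0,-0.3,0],[-112,-35,-215],0.3],[[0,-0.35,0],[-131,-40,-250],0.3],[[0,-0.4,0],[-149,-45,-285],0.3],[[0,-0.45,0],[-168,-50,-320],0.3],[[0,-0.485,0],[-187,-58,-355],0.3]])

```text
time_s: 0.93
ee_pos: [433.0, 298.2, 462.2]
ee_rot: [-89.9, 0.0, 105.1]
force: [0.1, 0.5, -0.6]
gripper_width: 63.8
```

Call:
carry_out(increments=[[[0,0,0],[0,0,0],0.3],[[0,0,0],[0,0,0],0.3],[[0,0,0],[0,0,0],0.3]])

```text
time_s: 1.18
ee_pos: [431.7, 299.9, 462.2]
ee_rot: [-89.9, -0.0, 105.0]
force: [-0.2, 0.2, -0.0]
gripper_width: 63.8
```

```bash
python3 - <<'E'
from h import *
f,z,K,W=grab("wrist"); np.savez("w1.npz",f=f,z=z,K=K,W=W); cv2.imwrite("pics/w1.png",f)
plan(470,268,290,105); print(W.round(2).tolist())
P=cloud(z,K,W); ok=z>0; X,Y,Z=P[...,0],P[...,1],P[...,2]
n=ok&(np.hypot(X-520,Y-281)<130)
for lo,hi in((190,202),(142,156),(6,18)):
    m=n&(Z>lo)&(Z<hi); Q=P[m]; print(lo,len(Q), Q.mean(0).round(1), cv2.minAreaRect(Q[:,:2].astype(np.float32)) if len(Q)>3 else '')
    v,u=np.nonzero(m); print(u.min(),u.max(),v.min(),v.max())
E
```

```text
turn [-0.0015, 0.0008, 0.0002] shift [-41.4, 0.2, -29.0] rot [-8.9920e+01 -1.0000e-02  1.0505e+02] grasp [431.3 300.4 290.2] F [0.8 0.3 0.4] T [ 0.03  0.03 -0.03] w 63.8 q6 -71.5 t 1.2333
[[-0.26, 0.93, 0.26, 357.92], [0.97, 0.25, 0.07, 280.21], [0.0, 0.27, -0.96, 442.39], [0.0, 0.0, 0.0, 1.0]]
190 173 [487.7 272.9 194.9] ((489.12701416015625, 273.07635498046875), (11.481619834899902, 11.079460144042969), 17.16163444519043)
197 211 242 254
142 640 [524.9 286.  150.9] ((523.3458862304688, 285.95751953125), (107.51831817626953, 31.595935821533203), 16.235965728759766)
197 229 211 307
6 3096 [510.5 291.9  11.9] ((528.4633178710938, 282.2585754394531), (119.1563720703125, 100.07990264892578), 15.208575248718262)
186 257 176 254
```

View pics/w1.png

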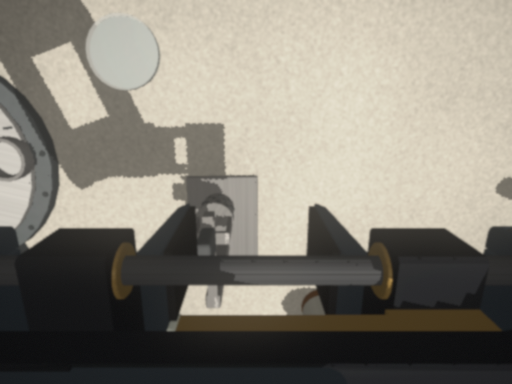

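The wrist view shows the grip block at (204,248), partly hidden by the finger rod. I'll move right over it and look again.

Call:
carry_out(increments=[[[0,0,0],[-15,0,-30],0.3],[[0,0,0],[-30,0,-60],0.3],[[0,0,0],[-41,0,-56],0.3],[[0,0,0],[-41,0,-56],0.3],[[0,0,0],[-41,0,-56],0.3],[[0,0,0],[-41,0,-56],0.3]])

```text
time_s: 1.73
ee_pos: [495.4, 275.8, 462.8]
ee_rot: [-90.0, -0.0, 105.1]
force: [0.2, 0.6, -0.4]
gripper_width: 63.8
```

```bash
python3 - <<'E'
from h import *
f,z,K,W=grab("wrist"); np.savez("w2.npz",f=f,z=z,K=K,W=W); cv2.imwrite("pics/w2.png",f)
plan(495,275,290,105)
P=cloud(z,K,W); ok=z>0; X,Y,Z=P[...,0],P[...,1],P[...,2]
n=ok&(np.hypot(X-520,Y-281)<130)
for lo,hi in((190,202),(142,156),(6,18)):
    m=n&(Z>lo)&(Z<hi); Q=P[m]; print(lo,len(Q), Q.mean(0).round(1), cv2.minAreaRect(Q[:,:2].astype(np.float32)) if len(Q)>3 else '')
    v,u=np.nonzero(m); print(u.min(),u.max(),v.min(),v.max())
E
```

```text
turn [-0.0001, 0.0021, 0.0006] shift [-0.6, 1.0, 0.6] rot [-9.0000e+01 -3.0000e-02  1.0512e+02] grasp [495.4 275.8 291. ] F [ 0.1  0.2 -0.2] T [0.04 0.02 0.01] w 64.0 q6 -77.2 t 1.7833
190 530 [495.7 273.6 195.4] ((496.6320495605469, 273.6661682128906), (25.601238250732422, 14.008411407470703), 15.332298278808594)
240 257 179 210
142 942 [523.1 281.2 151.5] ((521.60595703125, 280.743896484375), (100.86983489990234, 39.9222526550293), 15.742938995361328)
228 270 156 254
6 4340 [530.7 283.9  12. ] ((533.6417236328125, 284.08050537109375), (129.78659057617188, 100.08892822265625), 15.548912048339844)
213 286 136 226
```

View pics/w2.png

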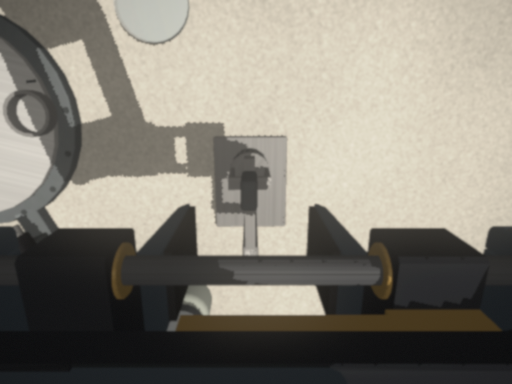

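The block is cleanly seen at (248,193): 25.6 × 14 mm, centre (496.6, 273.7), yaw about 15.4°. Descending.

```bash
python3 -c "
from h import *
plan(496.6,273.7,181,105.4)"
```

```text
turn [-0.0001, -0.0049, 0.0006] shift [-2.4, 110.0, -0.6] rot [-9.0000e+01 -3.0000e-02  1.0512e+02] grasp [495.4 275.8 291. ] F [ 0.1  0.2 -0.2] T [0.04 0.02 0.01] w 64.0 q6 -77.2 t 1.7833
```

Call:
carry_out(increments=[[[0,-0.005,0],[-2.4,30,-0.6],0.3],[[0,-0.005,0],[-2.4,60,-0.6],0.3],[[0,-0.005,0],[-2.4,85,-0.6],0.3],[[0,-0.005,0],[-2.4,100,-0.6],0.3],[[0,-0.005,0],[-2.4,110,-0.6],0.3],[[0,-0.005,0],[-2.4,110,-0.6],0.3],[[0,-0.005,0],[-2.4,110,-0.6],0.3]], force=25)

```text
time_s: 2.37
ee_pos: [497.6, 273.2, 353.3]
ee_rot: [-90.0, -0.0, 105.4]
force: [0.6, -0.4, 0.0]
gripper_width: 63.7
```

Call:
carry_out(increments=[[[0,0,0],[0,0,0],0.5],[[0,0,0],[0,0,0],0.7],[[0,0,0],[0,0,0],1],[[0,0,0],[0,0,0],1],[[0,0,0],[0,0,0],1],[[0,0,0],[0,0,0],1],[[0,0,0],[0,0,0],1],[[0,0,0],[0,0,0],1]], force=25)

```text
time_s: 3.03
ee_pos: [497.9, 272.8, 352.8]
ee_rot: [-90.0, -0.0, 105.3]
force: [0.4, 1.0, 1.3]
gripper_width: 14.0
```

```bash
python3 -c "
from h import *
plan(496.6,273.7,181+20,105.4)"
```

```text
turn [0.0001, -0.0016, 0.0003] shift [1.2, -20.2, 1.0] rot [-9.0010e+01 -2.0000e-02  1.0531e+02] grasp [497.9 272.8 180.8] F [0.4 1.  1.3] T [-1.   -0.3  -0.02] w 14.0 q6 -77.8 t 3.0333
```

Call:
carry_out(increments=[[[0,0,0],[0,-5,0],1],[[0,0,0],[0,-12,0],1],[[0,0,0],[0,-19,0],1],[[0,0,0],[0,-21,0],1],[[0,0,0],[0,-21,0],1]])

```text
time_s: 3.45
ee_pos: [498.1, 272.8, 375.0]
ee_rot: [-90.1, -0.0, 105.3]
force: [-0.1, 0.3, -0.3]
gripper_width: 13.9
```

Call:
carry_out(increments=[[[0,0,0],[0,0,6],1],[[0,0,0],[0,0,16],1],[[0,0,0],[0,0,28],1],[[0,0,0],[0,0,40],1],[[0,0,0],[0,0,52],1],[[0,0,0],[0,0,64],1],[[0,0,0],[0,0,76],1],[[0,0,0],[0,0,85],1],[[0,0,0],[0,0,85],1]])

```text
time_s: 4.2
ee_pos: [413.9, 249.6, 373.8]
ee_rot: [-89.9, 0.0, 105.3]
force: [0.3, -0.2, -0.9]
gripper_width: 13.7
```

```bash
python3 -c "
from h import *
plan(430,110,260,90)
f,z,K,W=grab('wrist'); cv2.imwrite('pics/w3.png',f)"
```

```text
turn [-0.0015, 0.2677, -0.0003] shift [-138.9, -58.2, 21.5] rot [-8.9910e+01  1.0000e-02  1.0534e+02] grasp [413.9 249.6 201.8] F [ 0.3 -0.2 -0.9] T [ 0.04  0.04 -0.01] w 13.7 q6 -75.6 t 4.2
```

View pics/w3.png

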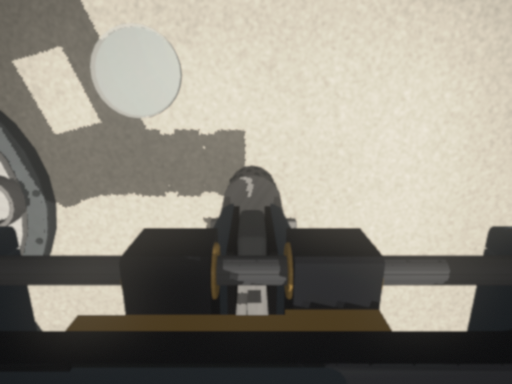

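The basket is clear of the peg and still gripped. Moving towards the carousel at height.

Call:
carry_out(increments=[[[0,0,0],[0,-20,0],1],[[0,0.03,0],[-10,-40,2],1],[[0,0.07,0],[-30,-58,5],1],[[0,0.11,0],[-55,-58,8],1],[[0,0.15,0],[-80,-58,12],1],[[0,0.2,0],[-105,-58,16],1],[[0,0.24,0],[-125,-58,20],1],[[0,0.268,0],[-139,-58,21],1],[[0,0.268,0],[-139,-58,21],1],[[0,0.268,0],[-139,-58,21],1]])

```text
time_s: 5.08
ee_pos: [432.9, 110.3, 431.8]
ee_rot: [-90.0, -0.0, 89.9]
force: [-0.3, -0.2, -1.6]
gripper_width: 13.7
```

```bash
python3 - <<'E'
from h import *
f,z,K,W=grab("wrist"); np.savez("w4.npz",f=f,z=z,K=K,W=W); cv2.imwrite("pics/w4.png",f)
P=cloud(z,K,W); ok=z>0; X,Y,Z=P[...,0],P[...,1],P[...,2]
def circ(Q):
    A=np.c_[2*Q[:,:2],np.ones(len(Q))];s=np.linalg.lstsq(A,(Q[:,:2]**2).sum(1),rcond=None)[0];return s[:2].round(1),np.sqrt(s[2]+s[:2]@s[:2]).round(1),len(Q)
m=ok&(np.hypot(X-512,Y+1)<45)&(Z>46)&(Z<56); print("ring",circ(P[m]),P[m].mean(0),cv2.minEnclosingCircle(P[m][:,:2].astype(np.float32)))
m=ok&(np.hypot(X-548,Y+100)<40)&(Z>156)&(Z<172); print("bar",P[m].mean(0),cv2.minAreaRect(P[m][:,:2].astype(np.float32)) if m.sum()>3 else 0,m.sum())
r=np.hypot(X-548,Y+100);m=ok&(r<165)&(r>138)&(Z>14)&(Z<26);h=P[m];
print("rim",len(h), circ(P[ok&(r>126)&(r<150)&(Z>14)&(Z<26)]))
plan(512,-1,260,90)
E
```

```text
ring (array([509.7,  -0.9]), np.float64(25.1), 307) [494.5628517   -1.03015396  49.49622984] ((509.4245300292969, -1.152661681175232), 27.65509033203125)
bar [540.79160106 -82.33686257 161.65612896] ((542.1015014648438, -84.37062072753906), (13.3649263381958, 13.787242889404297), 20.95392417907715) 256
rim 1481 (array([548.6, -98.7]), np.float64(136.2), 3762)
turn [0.0004, -0.001, 0.0007] shift [-111.8, -0.3, -79.4] rot [-9.002e+01 -4.000e-02  8.994e+01] grasp [432.7 110.8 259.8] F [ 0.7 -0.5 -0.9] T [0.   0.02 0.02] w 14.2 q6 -77.1 t 5.1333
```

View pics/w4.png

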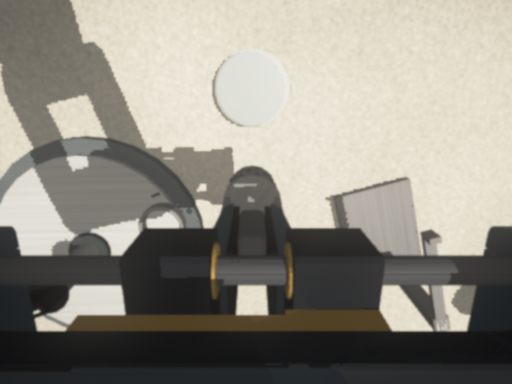

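The nest ring is seen at (162,222), partly hidden by the gripper. I'll move nearer and look from a place where the whole ring shows.

Call:
carry_out(increments=[[[0,0,0],[-5,0,-25],1],[[0,0,0],[-10,0,-50],1],[[0,0,0],[-15,0,-70],1],[[0,0,0],[-20,0,-80],1],[[0,0,0],[-20,0,-80],1],[[0,0,0],[-20,0,-80],1],[[0,0,0],[-20,0,-80],1]])

```text
time_s: 5.72
ee_pos: [511.4, 91.1, 431.5]
ee_rot: [-89.9, -0.0, 90.0]
force: [0.2, 1.0, -0.6]
gripper_width: 13.9
```

```bash
python3 - <<'E'
from h import *
f,z,K,W=grab("wrist"); np.savez("w5.npz",f=f,z=z,K=K,W=W); cv2.imwrite("pics/w5.png",f)
plan(510,-1,260,90)
def circ(Q):
    A=np.c_[2*Q[:,:2],np.ones(len(Q))];s=np.linalg.lstsq(A,(Q[:,:2]**2).sum(1),rcond=None)[0];return s[:2].round(1),np.sqrt(s[2]+s[:2]@s[:2]).round(1),len(Q)
for n in("w2","w5","top0"):
    d=np.load(n+".npz");z=d["z"];P=cloud(z,d["K"],d["W"]); ok=z>0; X,Y,Z=P[...,0],P[...,1],P[...,2]
    print(n)
    m=ok&(np.hypot(X-510,Y+1)<32)&(Z>45)&(Z<55); print("ring",circ(P[m]),P[m].mean(0),cv2.minEnclosingCircle(P[m][:,:2].astype(np.float32)))
    m=ok&(np.hypot(X-548,Y+100)<35)&(Z>156)&(Z<172); print("bar",m.sum(),P[m].mean(0),cv2.minAreaRect(P[m][:,:2].astype(np.float32)) if m.sum()>3 else 0)
    r=np.hypot(X-548,Y+100);print("rim",circ(P[ok&(r>127)&(r<148)&(Z>16)&(Z<24)]))
    # inner hole: plate-floor pixels inside ring
E
```

```text
turn [-0.0009, -0.0001, 0.0003] shift [-92.1, -0.3, 1.3] rot [-8.995e+01 -2.000e-02  9.000e+01] grasp [511.3  91.1 259.8] F [-0.2 -0.5 -0.4] T [ 0.05  0.   -0.02] w 13.9 q6 -81.2 t 5.7667
w2
ring (array([ 5.103e+02, -2.000e-01]), np.float64(25.3), 730) [509.84088277  -0.97292246  49.1749656 ] ((510.4555969238281, -1.3069368600845337), 28.467086791992188)
bar 0 [nan nan nan] 0
rim (array([547.7, -95.4]), np.float64(133.4), 3760)
w5
ring (array([510.2,  -0.9]), np.float64(25.3), 647) [510.09640761  -1.5202202   49.42511443] ((510.6469421386719, -1.380104422569275), 28.062471389770508)
bar 670 [544.76137478 -91.13553449 162.89130278] ((546.7191772460938, -94.8964614868164), (14.238466262817383, 37.3034553527832), 21.5218448638916)
rim (array([548.9, -99.6]), np.float64(136.6), 4998)
top0
ring (array([510.7,   1.7]), np.float64(25.2), 90) [511.74070113   2.00136398  50.64022528] ((510.80133056640625, 1.8970545530319214), 27.473737716674805)
bar 87 [548.44840975 -96.46275067 164.82367608] ((548.57275390625, -96.24322509765625), (13.840821266174316, 43.04437255859375), 20.865461349487305)
rim (array([548.7, -97.4]), np.float64(136.1), 1287)<stdin>:10: RuntimeWarning: Mean of empty slice.
  ret = um.true_divide(
```

View pics/w5.png

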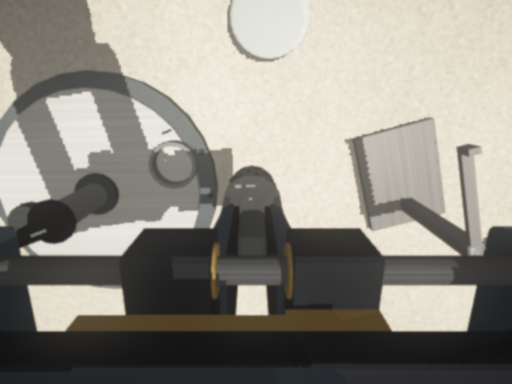

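The whole ring is seen at (174,162). Its centre is (510.4, -1.2) and the bar lies at about 111°. I'll go over the nest, then down.

Call:
carry_out(increments=[[[0,0,0],[-20,0,0],1],[[0,0,0],[-45,0,0],1],[[0,0,0],[-70,0,0],1],[[0,0,0],[-86,0,0],1],[[0,0,0],[-92.2,0,0],1],[[0,0,0],[-92.2,20,0],1],[[0,0,0],[-92.2,45,0],1],[[0,0,0],[-92.2,65,0],1],[[0,0,0],[-92.2,78,0],1],[[0,0,0],[-92.2,78,0],1]])

```text
time_s: 6.6
ee_pos: [510.8, -0.8, 351.2]
ee_rot: [-89.6, -0.0, 90.0]
force: [-0.0, 0.4, -1.4]
gripper_width: 13.9
```

```bash
python3 - <<'E'
from h import *
plan(511.2,-1.2,151,90)
f,z,K,W=grab("side"); c=np.linalg.inv(W)@np.array([511,-1,80,1]); u,v=(K@(c[:3]/c[2]))[:2]; u,v=int(u),int(v); print(u,v)
cv2.imwrite("pics/s1.png",cv2.resize(f[v-60:v+50,u-70:u+70],None,fx=5,fy=5,interpolation=2))
E
```

```text
turn [-0.0063, -0.0002, 0.0008] shift [-0.4, 28.2, -0.6] rot [-8.964e+01 -5.000e-02  8.999e+01] grasp [510.8  -0.8 179.2] F [-0.   0.4 -1.4] T [-0.04  0.05 -0.06] w 13.9 q6 -91.4 t 6.6
247 206
```

View pics/s1.png

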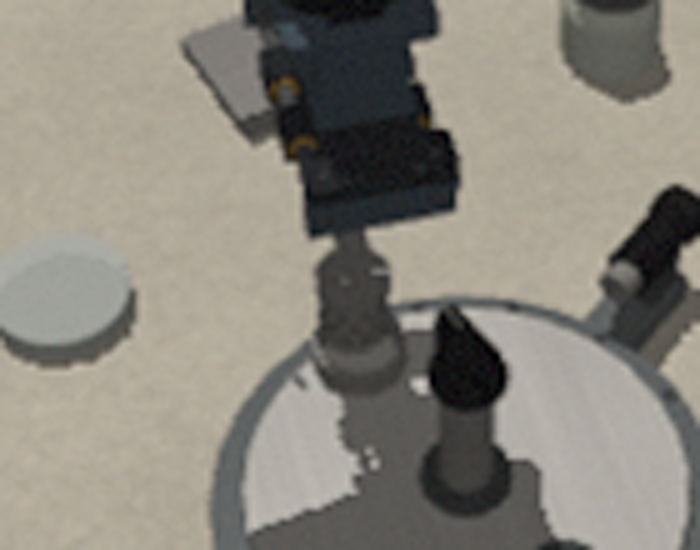

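The side crop shows the basket right over the ring. Lowering slowly.

Call:
carry_out(increments=[[[0,0,0],[-0.3,4,-0.5],1],[[0,0,0],[-0.3,8,-0.5],1],[[0,0,0],[-0.3,12,-0.5],1],[[0,0,0],[-0.3,15,-0.5],1],[[0,0,0],[-0.3,18,-0.5],1],[[0,0,0],[-0.3,18,-0.5],1],[[0,0,0],[-0.3,18,-0.5],1]])

```text
time_s: 7.23
ee_pos: [512.7, -1.9, 335.7]
ee_rot: [-90.0, -0.0, 90.0]
force: [-0.5, -0.3, -0.2]
gripper_width: 13.8
```

```bash
python3 -c "
from h import *
plan(511.2,-1.2,151,90)"
```

```text
turn [-0.0002, -0.0009, 0.0001] shift [0.7, 12.7, 1.5] rot [-8.999e+01 -1.000e-02  8.995e+01] grasp [512.7  -1.9 163.7] F [-0.5 -0.3 -0.2] T [-0.02 -0.04 -0.02] w 13.8 q6 -91.5 t 7.2333
```

Call:
carry_out(increments=[[[0,0,0],[0.3,3,0.7],1],[[0,0,0],[0.3,6,0.7],1],[[0,0,0],[0.3,9,0.7],1],[[0,0,0],[0.3,11,0.7],1],[[0,0,0],[0.3,12,0.7],1],[[0,0,0],[0.3,12,0.7],1],[[0,0,0],[0.3,12,0.7],1]])

```text
time_s: 7.82
ee_pos: [512.1, -1.6, 323.7]
ee_rot: [-90.0, -0.0, 90.0]
force: [0.6, -0.0, -1.6]
gripper_width: 13.6
```

```bash
python3 -c "
from h import *
plan(511.2,-1.2,151,90)"
```

```text
turn [-0.0, -0.0008, 0.0001] shift [0.4, 0.7, 0.9] rot [-9.000e+01 -1.000e-02  8.995e+01] grasp [512.1  -1.6 151.7] F [ 0.6 -0.  -1.6] T [0.06 0.02 0.06] w 13.6 q6 -91.4 t 7.8167
```

Call:
carry_out(increments=[[[0,0,0],[0,0.6,0],1],[[0,0,0],[0,1.2,0],1],[[0,0,0],[0,1.2,0],1],[[0,0,0],[0,1.2,0],1]])

```text
time_s: 8.15
ee_pos: [512.2, -1.6, 322.8]
ee_rot: [-90.0, -0.0, 90.0]
force: [0.1, -0.1, 0.6]
gripper_width: 13.6
```

```bash
python3 -c "
from h import *
plan(511.2,-1.2,151,90)"
```

```text
turn [0.0008, -0.0008, 0.0001] shift [0.4, -0.2, 1.0] rot [-9.005e+01 -1.000e-02  8.995e+01] grasp [512.2  -1.6 150.8] F [ 0.1 -0.1  0.6] T [ 0.07 -0.07 -0.01] w 13.6 q6 -91.4 t 8.15
```

Contact is starting; I'll press one step more.

Call:
carry_out(increments=[[[0,0,0],[0,0.5,0],1],[[0,0,0],[0,1,0],1],[[0,0,0],[0,1,0],1],[[0,0,0],[0,1,0],1]])

```text
time_s: 8.48
ee_pos: [512.3, -1.5, 322.8]
ee_rot: [-90.1, -0.0, 89.9]
force: [-0.8, 0.9, 6.8]
gripper_width: 14.1
```

Call:
carry_out(increments=[[[0,0,0],[0,0,0],1],[[0,0,0],[0,0,0],1]])

```text
time_s: 8.65
ee_pos: [512.3, -1.5, 322.8]
ee_rot: [-90.1, -0.0, 89.9]
force: [-1.8, 0.5, 6.2]
gripper_width: 13.7
```

It's seated at grasp height 150.8 mm with 6 N upward. Releasing and retreating.

Call:
carry_out(increments=[[[0,0,0],[0,0,0],0.75],[[0,0,0],[0,0,0],0.6],[[0,0,0],[0,0,0],0.5],[[0,0,0],[0,0,0],0.5],[[0,0,0],[0,0,0],0.5]])

```text
time_s: 9.07
ee_pos: [512.0, -1.6, 321.3]
ee_rot: [-90.0, -0.0, 90.0]
force: [0.3, -0.3, 0.4]
gripper_width: 43.8
```

Call:
carry_out(increments=[[[0,0,0],[0,-10,0],0.5],[[0,0,0],[0,-30,0],0.5],[[0,0,0],[0,-55,0],0.5],[[0,0,0],[0,-80,0],0.5],[[0,0,0],[0,-100,0],0.5],[[0,0,0],[0,-110,0],0.5],[[0,0,0],[0,-110,0],0.5]])

```text
time_s: 9.65
ee_pos: [512.3, -1.6, 434.3]
ee_rot: [-90.3, 0.0, 90.0]
force: [-0.2, 0.7, -0.3]
gripper_width: 45.3
```

```bash
python3 -c "
from h import *
plan(548,-99.3,260,21)"
```

```text
turn [0.005, 1.2035, 0.0033] shift [-97.7, 2.5, -35.7] rot [-9.032e+01  1.000e-02  8.996e+01] grasp [512.3  -1.6 262.3] F [-0.2  0.7 -0.3] T [ 0.02 -0.02 -0.03] w 45.3 q6 -91.4 t 9.65
```

Call:
carry_out(increments=[[[0,0.12,0],[-10,0,-4],0.5],[[0,0.24,0],[-20,0,-8],0.5],[[0,0.36,0],[-30,0,-12],0.5],[[0,0.48,0],[-40,0,-16],0.5],[[0,0.6,0],[-50,0,-20],0.5],[[0,0.72,0],[-60,0,-24],0.5],[[0,0.84,0],[-70,0,-27],0.5],[[0,0.96,0],[-80,0,-30],0.5],[[0,1.08,0],[-90,0,-33],0.5],[[0,1.2,0],[-97.7,0,-35.7],0.5]])

```text
time_s: 10.48
ee_pos: [547.6, -100.0, 429.8]
ee_rot: [-89.9, 0.2, 20.8]
force: [-0.4, 0.4, 0.3]
gripper_width: 45.6
```

Call:
carry_out(increments=[[[0,0,0],[0,0,0],0.5],[[0,0,0],[0,0,0],0.5],[[0,0,0],[0,0,0],0.5]])

```text
time_s: 10.73
ee_pos: [547.5, -99.0, 430.7]
ee_rot: [-89.9, 0.1, 21.3]
force: [0.4, 0.1, 0.2]
gripper_width: 45.9
```

```bash
python3 - <<'E'
from h import *
f,z,K,W=grab("wrist"); cv2.imwrite("pics/w6.png",f)
P=cloud(z,K,W); ok=z>0; X,Y,Z=P[...,0],P[...,1],P[...,2]
m=ok&(np.hypot(X-548,Y+99)<35)&(Z>157)&(Z<172); print("bar",m.sum(),P[m].mean(0),cv2.minAreaRect(P[m][:,:2].astype(np.float32)))
m=ok&(np.hypot(X-510,Y+1)<35)&(Z>160)&(Z<172); print("block",m.sum(),P[m].mean(0),cv2.minAreaRect(P[m][:,:2].astype(np.float32)) if m.sum()>3 else 0)
plan(548,-99.3,154,21)
E
```

```text
bar 898 [547.66982706 -97.89109123 163.61192043] ((548.3365478515625, -99.05841064453125), (13.909053802490234, 43.81209945678711), 21.176523208618164)
block 732 [512.07661017  -2.16223508 165.5120452 ] ((512.1370239257812, -1.7682929039001465), (25.950111389160156, 14.171847343444824), 0.13109001517295837)
turn [-0.001, 0.0058, -0.0009] shift [0.5, 105.0, -0.7] rot [-8.994e+01  5.000e-02  2.133e+01] grasp [547.4 -98.9 259. ] F [-0.3  0.4 -0.2] T [-0.08 -0.02  0.01] w 45.8 q6 -32.8 t 10.7833
```

View pics/w6.png

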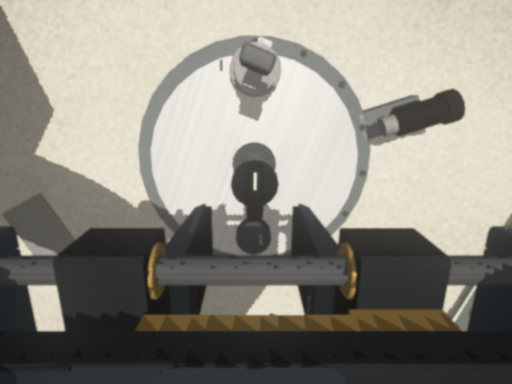

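The basket stands upright, with its block top at 165.5 mm (166 expected if fully down). The knob bar is centred at (548.3, -99.1), yaw 21.2°. Descending to the knob.

Call:
carry_out(increments=[[[0,0.001,0],[0.8,25,-0.5],0.5],[[0,0.001,0],[0.8,50,-0.5],0.5],[[0,0.001,0],[0.8,75,-0.5],0.5],[[0,0.001,0],[0.8,95,-0.5],0.5],[[0,0.001,0],[0.8,104,-0.5],0.5],[[0,0.001,0],[0.8,104,-0.5],0.5],[[0,0.001,0],[0.8,104,-0.5],0.5]])

```text
time_s: 11.37
ee_pos: [548.8, -99.2, 328.0]
ee_rot: [-90.0, -0.0, 21.2]
force: [0.2, -0.0, -0.1]
gripper_width: 45.5
```

Call:
carry_out(increments=[[[0,0,0],[0,0,0],0.7],[[0,0,0],[0,0,0],1],[[0,0,0],[0,0,0],1],[[0,0,0],[0,0,0],1],[[0,0,0],[0,0,0],1],[[0,0,0],[0,0,0],1],[[0,0,0],[0,0,0],1]], force=45)

```text
time_s: 11.95
ee_pos: [549.2, -99.3, 328.1]
ee_rot: [-90.0, -0.1, 21.1]
force: [3.1, 2.7, 1.3]
gripper_width: 13.5
```

```bash
python3 -c "
from h import *
plan(548,-99.3,155,21.2)"
```

```text
turn [0.0005, -0.0012, 0.0026] shift [-1.1, 1.1, 0.4] rot [-90.03  -0.15  21.13] grasp [549.2 -99.3 156.1] F [3.1 2.7 1.3] T [ 0.2  -0.27 -0.06] w 13.5 q6 -32.6 t 11.95
```

Call:
carry_out(increments=[[[0,0.06,0],[-0.7,0,0],1],[[0,0.12,0],[-0.7,0,0],1],[[0,0.18,0],[-0.7,0,0],1],[[0,0.24,0],[-0.7,0,0],1],[[0,0.3,0],[-0.7,0,0],1],[[0,0.36,0],[-0.7,0,0],1],[[0,0.419,0],[-0.7,0,0],1],[[0,0.419,0],[-0.7,0,0],1],[[0,0.419,0],[-0.7,0,0],1]])

```text
time_s: 12.7
ee_pos: [548.9, -99.4, 328.1]
ee_rot: [-89.9, -0.2, -2.9]
force: [5.7, 3.2, 0.9]
gripper_width: 14.0
```

```bash
python3 - <<'E'
from h import *
plan(548,-99.3,155,-2.8)
f,z,K,W=grab("wrist"); np.savez("w7.npz",f=f,z=z,K=K,W=W); cv2.imwrite("pics/w7.png",f)
f,z,K,W=grab("top");P=cloud(z,K,W);X,Y,Z=P[...,0],P[...,1],P[...,2]
r=np.hypot(X-548.3,Y+99);m=(z>0)&(r>75)&(r<130)&(Z>60)&(Z<175)
q=P[m];print(len(q),q.mean(0),np.degrees(np.arctan2(q[:,1].mean()+99,q[:,0].mean()-548.3)))
E
```

```text
turn [-0.0009, -0.0013, 0.0036] shift [-0.9, 1.1, 0.0] rot [-89.95  -0.21  -2.87] grasp [548.9 -99.4 156.1] F [5.7 3.2 0.9] T [ 0.19 -0.38 -0.02] w 14.0 q6 -8.6 t 12.7
188 [550.98339985   7.40494876 116.81653168] 88.55537823531579
```

View pics/w7.png

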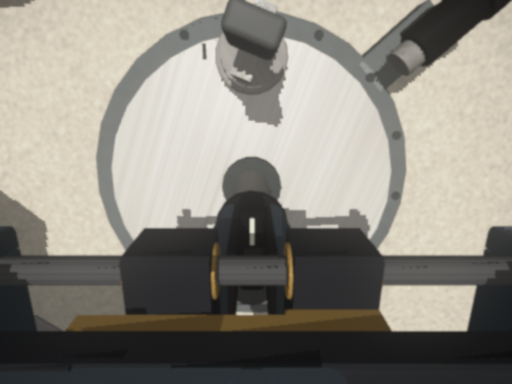

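First click: the basket has moved with the nest and the yaw is -2.9°, 24° from home. On to the second stop.

Call:
carry_out(increments=[[[0,0.06,0],[-0.6,0,0],1],[[0,0.12,0],[-0.6,0,0],1],[[0,0.18,0],[-0.6,0,0],1],[[0,0.24,0],[-0.6,0,0],1],[[0,0.3,0],[-0.6,0,0],1],[[0,0.36,0],[-0.6,0,0],1],[[0,0.419,0],[-0.6,0,0],1],[[0,0.419,0],[-0.6,0,0],1],[[0,0.419,0],[-0.6,0,0],1]])

```text
time_s: 13.55
ee_pos: [548.7, -99.3, 328.2]
ee_rot: [-89.8, -0.2, -26.9]
force: [6.6, 2.3, -0.2]
gripper_width: 13.8
```

```bash
python3 -c "
from h import *
plan(548,-99.3,155,-26.8)"
```

```text
turn [-0.0026, -0.0013, 0.0039] shift [-0.6, 1.2, -0.3] rot [-89.85  -0.22 -26.87] grasp [548.7 -99.3 156.2] F [ 6.6  2.3 -0.2] T [ 0.18 -0.39 -0.  ] w 13.8 q6 15.4 t 13.55
```

Second click: yaw is -26.9° and the axial torque is about 0. On to the third stop, no further.

Call:
carry_out(increments=[[[0,0.06,0],[-0.3,0,0],1],[[0,0.12,0],[-0.3,0,0],1],[[0,0.18,0],[-0.3,0,0],1],[[0,0.24,0],[-0.3,0,0],1],[[0,0.3,0],[-0.3,0,0],1],[[0,0.36,0],[-0.3,0,0],1],[[0,0.418,0],[-0.3,0,0],1],[[0,0.418,0],[-0.3,0,0],1],[[0,0.418,0],[-0.3,0,0],1],[[0,0.418,0],[-0.3,0,0],1]])

```text
time_s: 14.38
ee_pos: [548.5, -99.3, 328.1]
ee_rot: [-89.8, -0.2, -50.8]
force: [7.5, 2.6, -0.8]
gripper_width: 13.9
```

```bash
python3 - <<'E'
from h import *
plan(548,-99.3,155,-50.8)
f,z,K,W=grab("wrist"); cv2.imwrite("pics/w8.png",f)
P=cloud(z,K,W);X,Y,Z=P[...,0],P[...,1],P[...,2]
r=np.hypot(X-548.3,Y+99)
m=(z>0)&(r>75)&(r<135)&(Z>161)&(Z<171)
c=cv2.minAreaRect(P[m][:,:2].astype(np.float32));print(m.sum(),P[m].mean(0),c,np.degrees(np.arctan2(c[0][1]+99.1,c[0][0]-548.3)))
E
```

```text
turn [-0.0042, -0.0004, 0.0028] shift [-0.3, 1.1, -0.4] rot [-89.76  -0.16 -50.83] grasp [548.5 -99.3 156.1] F [ 7.5  2.6 -0.8] T [ 0.23 -0.41  0.01] w 13.9 q6 39.3 t 14.3833
2262 [629.12566315 -34.46511066 165.57958856] ((629.546875, -34.02293395996094), (14.24213981628418, 26.173961639404297), 18.22404670715332) 38.69400559929827
```

View pics/w8.png

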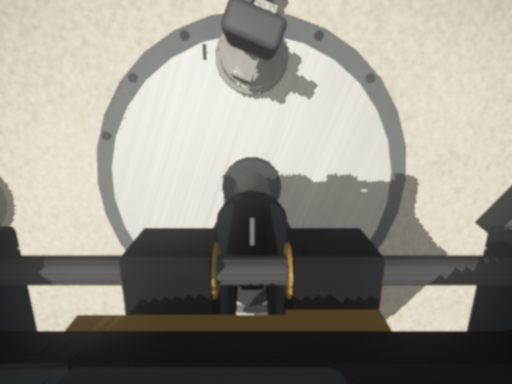

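The basket sits upright (block top 165.6 mm) at 38.7°, in front of the scope. The axial torque is about 0, so I'm handing in.

```bash
python3 -c "
from workcell import env
print(env.job_done(), env.state()['gripper_width'])"
```

```text
the job is handed in; nothing more can be done
the job is handed in; nothing more can be done
```

I lifted the basket off the peg, set it down in the nest while the carousel was at home, then gripped the knob and turned it clockwise three 24° clicks to the third stop. I handed the job in at about 14.4 s, still holding the knob.

**Last checks:**
- **Basket:** it stands upright with its block top at 165.6 mm (166 mm expected if fully down). It is at 38.7° around the axis, where the scope is said to stand at 38°; the scope itself was hidden in the last picture.
- **Knob:** it turned 72.0° by the tool's yaw, with axial torque about 0, so it is resting in the stop. Grip opening was 13.9 mm on the 14 mm bar.
- **Forces:** a steady side force of about 8 N remained on the knob from a small centring offset, well below the limits.
- **Counting the clicks:** I counted them from the turned angle and the torque reading at each stop. The camera confirmed the first and third stops but I took no picture at the second.
- **Other things on the bench:** I noticed no unexpected contact, but I did not measure their positions again at the end.

The checks did not disagree beyond a millimetre or two of camera calibration.

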